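Square the gauge plates and present the master ball to the measuring camera

ROBOT

A 6-joint arm with a two-finger parallel gripper is mounted at the origin on the work surface. World frame = base frame: x ahead of the robot, y to its left, z up, the work surface at z = 0. Lengths are in m, angles in degrees, forces in N, time in s.
With the tool pointing down it reaches from about 0.275 to 0.75 m from the base axis. Payload 10.2 kg.
Tool frame: the origin (TCP) lies midway between the tips of the shut fingers; the grasp point (between the pads) lies 19 mm behind it (arm.grip_point_offset is the z of the grasp point in the tool frame, in m); z points along the fingers, y is the line along which they close (so a half turn about z gives the same grasp; the last joint's range is limited). The gripper opens to 85 mm and grips with 20 to 120 N. Pads are 22 mm wide; open, the fingers measure 114 mm over their backs; the gripper's body (76 mm by 85 mm) begins 54 mm behind the grasp point. The pads swing forward as they close: fully open they stand 13 mm farther back than shut.
Start: joints at [-76.398, 17.928, 85.812, -0, 76.261, -12.8], TCP at [0.233, -0.47, 0.231] pointing down, gripper open.
Joint ranges: [-168.41, 168.41], [-55.51, 124.54], [10.69, 146.95], [-70.63, 250.63], [1, 178], [-165.06, 165.06]. Speed limits (degrees/s): [136.94, 136.94, 172.46, 180, 180, 180].

INTERFACE

Orientations are given as [roll, pitch, yaw] about the fixed x, y, z axes, in that order (R = Rz(yaw) Ry(pitch) Rx(roll)).
In Python, from workcell import arm, optics, finder gives the robot as it stands.
- The arm moves only by the tool carry_out, never from a script. Its argument "steps" is a list of rows, each a list of 2 entries, a list of its own where there are three numbers: the shift along the tool's x, y, z in units of 40 mm (1.0 is 40 mm), then the turn, a rotation vector about the tool's x, y, z in units of 10 degrees (1.0 is 10 degrees). A call has exactly 10 rows; each row shifts and turns the commanded pose from where the row before left it, along the tool's axes as they then stand; what a row does not reach is not made up. A row lasts 1/8 s, in which the tool goes at most 62.5 mm and 10.7 degrees, less where a joint would pass 70% of its speed; a pose out of reach is approached as far as the arm can. A call is refused whole if a number of a shift passes 1 or a number of a turn 1, either way. A call with a gripper value outside its range is refused whole. "gripper" is the finger opening in mm, from 0 to 85.4, set as the call begins (left out, the last holds). The fingers move at their own pace and stop on an object; the grip force is fixed at half the most. Time passes only in rows, so rows that do not move let the fingers close, or fill a call up. It gives the time, the measured TCP pose, the force, the opening and the grip force at its end, in the units of the state.
- arm.observe(): the state, without advancing time (a new reading comes with each control period).
- optics.snapshot(name): name is "scene" or "top" or "wrist"; returns a dict with "frame" (384x512x3 uint8, blue, green, red), "z_map" (384x512 float32, m along the optical axis (not along the pixel's ray), 0 where there is no reading), "fovy" (degrees; the focal length in pixels is half the picture's height over the tangent of half this angle, whatever the lens; pixels are square), "cx", "cy" (the principal point, pixels), "T" (4x4, takes a point from camera to world coordinates); the wrist camera has in their place "mount" (4x4, takes a point from camera to tool coordinates, whose origin is the TCP and whose axes are the flange's). Camera axes: x right, y up, looking along -z (the intrinsics and any distortion apply to the point x, -y, -z); pixel columns grow to the right and rows downward; lengths in m; the calibration is good to about 2 mm. A picture is of the moment at which its call begins: read the wrist's pose just before it.
- arm.sign_off(): hands the job in; it is judged then, once.
Trained networks look in a picture, given as the dict that the camera call returned (one of the last four; its "shot" number tells which), for a name from the list of things; names that differ only in an ending like _2 or _b are one class to them, and where a whole thing is asked for, a point or a joint stands for the part that bears it (a point fixed in the world has none). Each returns a list of dicts, best first, with "confidence" (0 to 1); they miss things now and then, are a little off and sometimes report something else, mostly with a low value. They report only what shows in the picture. A call takes as long as a camera call. They do not tell look-alikes from the thing itself.
- finder.boxes_of(target, picture): "xy" ([column, row] in pixels, amid what is visible of it).
The state is a dict: "time": time; "qpos": joint angles; "joint_vel": joint speeds; "effort": joint torques, N m; "tcp_pos": TCP position; "tcp_rot": TCP orientation; "wrist_force": force on the tool from outside, world axes, zero at the start; "wrist_torque": the same for the moment, N m; "width": finger opening in m; "grasp_force": force on a finger pad.
Only numpy, scipy, OpenCV 4.12 (cv2) and the standard library are available. Lean on these libraries where they do the work, as an engineer would, in place of code of your own. Each camera call takes 0.05 s, during which the arm holds its last target. There are 200 camera calls.

TASK

Set up the measuring camera: tap the ragged stack of three plates with the fingers until all its edges are flush with each other and the stack sits fully home against both steel stops. Then take the tray with the loose steel ball by its grip block and carry it level, so that the ball never leaves its pocket, to the camera: over the stack, ball end towards the lens, the ball centred above the middle of the stack and at the height of the lens centre. Finish while holding the tray there, level and still, clear of everything, and leave the empty tray and the other things on the bench alone.

Things in the scene. Friction and masses are not known exactly. Their poses are not given: they have to be found in the camera images.
- stand: fixed measuring stand; origin on the bench surface under the centre of the squared stack; x points from the stack to the camera, z up. The plates lie on a pedestal 50 (x) x 44 (y) mm, its top 22 mm above the bench, and overhang it all round. Its -x and -y sides are open for tapping: bare bench there, save a 6 mm thick foot plate that covers x -20 to +205, y -35 to +75 mm
- far_stop (a point): middle of the top edge, stack side, of the far steel stop: its face is at x = +45 mm of the stand, y -35 to +35 mm, top 46 mm above the bench, 12 mm thick; same axes as the stand
- side_stop (a point): middle of the top edge, stack side, of the side steel stop: its face is at y = +35 mm of the stand, x -35 to +35 mm, top 46 mm above the bench, 12 mm thick; same axes as the stand
- lens (a point): centre of the camera lens's front, 100 mm from the stand's origin along its x, 120 mm above the bench; it looks to the stand's -x over the far stop. A white light ring of 62 mm diameter surrounds it, top 151 mm above the bench
- hold_point (a point): where the ball's centre is to be held: above the centre of the squared stack, 120 mm above the bench, on the lens axis (a point of the stand, same axes)
- plate0: loose aluminium plate 90 (x) x 70 (y) x 6 mm, about 100 g, lowest of the stack; origin at the centre of its underside, 22 mm above the bench. It starts up to 18 mm from the stops in x and y and a little turned. Squared, its origin is at x = y = 0 of the stand and its axes are parallel to the stand's
- plate1: loose aluminium plate 90 (x) x 70 (y) x 6 mm, about 100 g, middle of the stack; origin at the centre of its underside, 28 mm above the bench. It starts up to 18 mm from the stops in x and y and a little turned. Squared, its origin is at x = y = 0 of the stand and its axes are parallel to the stand's
- plate2: loose aluminium plate 90 (x) x 70 (y) x 6 mm, about 100 g, top of the stack; origin at the centre of its underside, 34 mm above the bench. It starts up to 18 mm from the stops in x and y and a little turned. Squared, its origin is at x = y = 0 of the stand and its axes are parallel to the stand's
- tray: black plastic tray 130 (x) x 64 (y) mm, floor 4 mm thick, origin centre of the underside, with a grey upright grip block amid it, 36 (x) x 14 (y) mm, top 64 mm above the underside. Ball pocket at its +x end, balancing steel block 24 x 30 x 18 mm at its -x end. With the ball about 310 g. On the bench, turned up to 52 degrees either way from x; it may change places with the empty tray
- tray_grip (a point): centre of the grip block of the tray with the ball, 44 mm above the tray's underside; pinch it across its 14 mm (tray y). The loaded tray's centre of mass is close under it; axes as the tray's
- tray_pocket (a point): where the ball's centre rests in the pocket: 40 mm from the tray's centre along its +x, 19 mm above the underside. The pocket is a ring 4 mm high with an inner diameter of 26 mm; the ball can move about 3 mm in it and climbs out if the tray is tipped past about 40 degrees
- ball_center (a point): centre of the loose polished steel ball, 30 mm diameter, 110 g (its orientation means nothing)
- spare_tray: black plastic tray 130 (x) x 64 (y) mm, floor 4 mm thick, origin centre of the underside, with a grey upright grip block amid it, 36 (x) x 14 (y) mm, top 64 mm above the underside. The same as the other tray, but its pocket is empty: leave it alone
- ring_gauge: loose steel ring, 52 mm diameter, 18 mm high, origin under its centre; bystander
- tape_roll: loose cardboard ring, 100 mm diameter, 24 mm high, origin under its centre; bystander
- oil_bottle: white bottle, 56 mm diameter, 140 mm high, origin under its centre; bystander
- screwdriver: screwdriver lying along its x, about 200 mm long; bystander
- setting_weight: brass knobbed weight, 44 mm diameter, 54 mm high, origin under its centre; bystander
- card_box: cardboard box 100 x 70 x 45 mm, origin under its centre; bystander
Things that resemble listed ones, but are neither listed nor needed, are in the scene too. Leave any blue or orange look-alike of the tray alone.

How it is judged (in metres and radians):
On the way, in this order (a step that is already met when the one before it is completed fails the run):
1. the three plates are squared against both stops while the tray still stands on the bench (x of plate0 in the frame of stand between -0.003 and 0.003 m and y of plate0 in the frame of stand between -0.003 and 0.003 m and angle between the x axis of each of plate0, plate1, plate2 and the x axis of stand, either way round below 0.05 rad and angle between each of plate0, plate1, plate2's own z axis and vertical below 0.05 rad and x of plate1 in the frame of stand between -0.003 and 0.003 m and y of plate1 in the frame of stand between -0.003 and 0.003 m and x of plate2 in the frame of stand between -0.003 and 0.003 m and y of plate2 in the frame of stand between -0.003 and 0.003 m and distance of tray from where it was at the start of the episode below 0.02 m), for 0.2 s.
2. the tray is lifted clear of the bench in the fingers with the ball in its pocket (contact force between tray and the fingers above 2 N and distance between ball_center and tray_pocket below 0.01 m and height (world z) of tray above 0.04 m), for 0.2 s.
At the end, for the whole second after the job is handed in: Fingers hold the tray off stand and plates, within 5 deg of level, still; ball in its pocket, within 18 mm along stand x and y and 14 mm in height of hold_point; ball end to the lens, long axis within 20 deg of stand x; plates within 3 mm of home in x and y, 3 deg square (x of plate0 in the frame of stand between -0.003 and 0.003 m and y of plate0 in the frame of stand between -0.003 and 0.003 m and angle between the x axis of each of plate0, plate1, plate2 and the x axis of stand, either way round below 0.05 rad and angle between each of plate0, plate1, plate2's own z axis and vertical below 0.05 rad and x of plate1 in the frame of stand between -0.003 and 0.003 m and y of plate1 in the frame of stand between -0.003 and 0.003 m and x of plate2 in the frame of stand between -0.003 and 0.003 m and y of plate2 in the frame of stand between -0.003 and 0.003 m and contact force between tray and the fingers above 2 N and distance between ball_center and tray_pocket below 0.01 m and x of ball_center in the frame of hold_point between -0.018 and 0.018 m and y of ball_center in the frame of hold_point between -0.018 and 0.018 m and z of ball_center in the frame of hold_point between -0.014 and 0.014 m and angle between tray's own z axis and vertical below 0.09 rad and linear speed of tray below 0.02 m/s and angular speed of tray below 0.15 rad/s and angle between the x axis of tray and the x axis of stand, either way round below 0.35 rad and x of tray_grip in the frame of stand below -0.01 m and contact force between tray and stand below 0.1 N and contact force between tray and plate0 below 0.1 N and contact force between tray and plate1 below 0.1 N and contact force between tray and plate2 below 0.1 N); the arm keeps its last pose, push and grip.
It fails at once if the ball leaves its pocket (not (distance between ball_center and tray_pocket below 0.01 m)).
It fails at once if the tray is tipped more than 20 degrees (angle between tray's own z axis and vertical above 0.35 rad).
It fails at once if a bystander is shoved more than 25 mm or the bottle is tipped (distance of any of spare_tray, ring_gauge, tape_roll, oil_bottle, screwdriver, setting_weight, card_box from where it was at the start of the episode above 0.025 m or angle between oil_bottle's own z axis and vertical above 0.3 rad).
It also fails if it takes over 64 s, if anything falls off the work surface, if the arm or the gripper's body presses on something with over 40 N, if the wrist force passes 120 N, or if a joint passes its speed limit or range.

## Working session

There is one attempt and no reset: what is moved stays moved. The work goes in short steps, Python scripts to look and compute and a tool call to move; the robot and the scene stay as the last step left them, time stands still between calls to the robot, and variables do not carry over. Pictures are saved under pics/ and viewed, at most 10 in all, crops included, and the job is handed in when it is done.

Besides the shell and the picture viewer there is one more tool, called as name(argument=value, ...), one argument or row to a line, values as JSON. carry_out: Moves the arm, as the interface text tells. Its arguments: {"type":"object","properties":{"steps":{"type":"array"},"gripper":{"type":"number"}},"required":["steps"]}

```bash
mkdir -p pics; ls; cat > h.py <<'E'
import numpy as np, cv2
from workcell import arm, optics, finder
from scipy.spatial.transform import Rotation as Ro
def f(p): return p["frame"].shape[0]/2/np.tan(np.radians(p["fovy"])/2)
def camT(p,st=None):
    if "T" in p: return np.array(p["T"])
    st=st or arm.observe(); T=np.eye(4); T[:3,:3]=Ro.from_euler("xyz",st["tcp_rot"],degrees=True).as_matrix(); T[:3,3]=st["tcp_pos"]
    return T@np.array(p["mount"])
def cloud(p,T):
    z=p["z_map"]; v,u=np.mgrid[:z.shape[0],:z.shape[1]]
    P=np.stack([(u-p["cx"])/f(p)*z,-(v-p["cy"])/f(p)*z,-z],-1)
    W=P@T[:3,:3].T+T[:3,3]; W[z<=0]=np.nan; return W
E
python3 - <<'E'
from h import *
st=arm.observe(); print(st)
for n in ("scene","top"):
    p=optics.snapshot(n); print(n,[k for k in p],p["fovy"],p["cx"],p["cy"],np.round(p["T"],3).tolist())
    W=cloud(p,camT(p)); np.save(n+".npy",W); cv2.imwrite(f"pics/{n}0.png",p["frame"])
    for t in ["stand","plate2","tray","ball_center","tray_grip","spare_tray","ring_gauge","tape_roll","oil_bottle","screwdriver","setting_weight","card_box"]:
        for r in finder.boxes_of(t,p)[:4]:
            c,rw=map(int,np.round(r["xy"])); print(n,t,c,rw,round(r["confidence"],2),np.round(W[min(rw,383),min(c,511)],3))
E
```

```text
pics
{'time': 0.0, 'qpos': array([-7.63968643e+01,  1.79611833e+01,  8.58550830e+01, -3.27190895e-04,
        7.62606827e+01, -1.28013347e+01]), 'joint_vel': array([ 0.0009434 ,  0.01724464,  0.01858954, -0.01241116,  0.04927436,
        0.11440229]), 'effort': array([-1.18732933e-03, -4.12271404e+01, -2.59743083e+01, -3.03975366e-04,
        4.17719653e-03, -2.00591893e-05]), 'tcp_pos': array([ 0.23338263, -0.46998058,  0.23071249]), 'tcp_rot': array([-1.79924893e+02, -1.67398390e-02,  2.64045374e+01]), 'wrist_force': array([-0.82588888, -0.5317997 ,  0.40133295]), 'wrist_torque': array([-0.05244038,  0.00981942,  0.02604966]), 'grasp_force': 0.0, 'width': 0.08561109169235938}
scene ['frame', 'z_map', 'fovy', 'cx', 'cy', 'T', 'shot'] 46.613211440104465 253.14205219708094 191.1795502712176 [[0.859, -0.449, 0.248, 0.852], [0.513, 0.755, -0.408, -0.538], [-0.004, 0.477, 0.879, 1.177], [0.0, 0.0, 0.0, 1.0]]
scene stand 321 182 0.96 [0.683 0.137 0.008]
scene stand 329 105 0.56 [0.591 0.352 0.086]
scene plate2 271 171 0.63 [0.542 0.078 0.037]
scene plate2 289 179 0.54 [0.594 0.098 0.005]

[... 1595 characters left out ...]

top ball_center 292 160 0.63 [ 0.658 -0.152  0.035]
top tray_grip 240 242 0.92 [0.361 0.043 0.067]
top tray_grip 295 175 0.79 [ 0.598 -0.16   0.059]
top tray_grip 188 236 0.76 [0.386 0.236 0.029]
top tray_grip 372 249 0.62 [ 0.327 -0.425  0.062]
top spare_tray 333 221 0.61 [ 0.431 -0.3    0.001]
top ring_gauge 279 234 0.63 [ 0.387 -0.098 -0.001]
top tape_roll 134 240 0.53 [ 0.376  0.444 -0.002]
top oil_bottle 147 186 0.75 [0.567 0.37  0.097]
top screwdriver 349 166 0.65 [ 0.632 -0.364  0.021]
top setting_weight 270 128 0.51 [ 0.777 -0.074  0.051]
top card_box 378 198 0.74 [ 0.509 -0.458  0.05 ]
top card_box 349 165 0.37 [ 0.636 -0.364  0.019]
top card_box 295 178 0.31 [ 0.595 -0.164 -0.   ]
```

```bash
python3 - <<'E'
import cv2
a=cv2.imread("pics/scene0.png"); cv2.imwrite("pics/scene1.png",cv2.resize(a[60:360,60:400],None,fx=2,fy=2,interpolation=cv2.INTER_CUBIC)[:600,:800])
b=cv2.imread("pics/top0.png"); cv2.imwrite("pics/top1.png",cv2.resize(b[90:290,130:390],None,fx=3,fy=3,interpolation=cv2.INTER_CUBIC))
E
```

```text
(no output)
```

View pics/scene1.png

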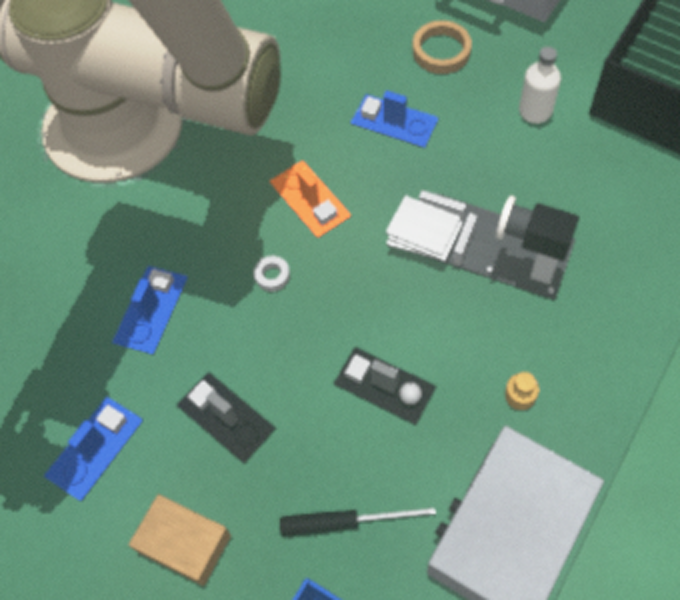

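View pics/top1.png

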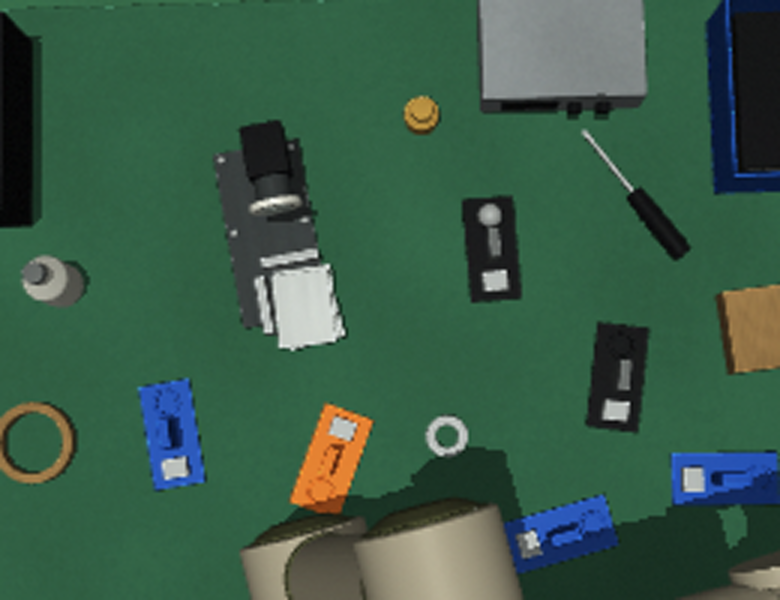

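The loaded tray is the black one with the ball at top px (292,160), scene (264,258). The other black tray, top (333,220), has an empty pocket, so it is the spare; the blue and orange ones are look-alikes. The ragged white stack is at top (231,192), with the camera beyond it. Next I'll work out a move that puts the wrist camera over the stack.

```bash
cat >> h.py <<'E'
def plan(pos,yaw,n=10,start=None):
    """rows taking tool (down) from start pose to pos,yaw in n rows, rounded"""
    st=arm.observe(); p0=np.array(st["tcp_pos"]); R=Ro.from_euler("xyz",st["tcp_rot"],degrees=True)
    if start is not None: p0=np.array(start[0]); R=Ro.from_euler("xyz",[180,0,start[1]],degrees=True)
    Rt=Ro.from_euler("xyz",[180,0,yaw],degrees=True); dr=(R.inv()*Rt).as_rotvec(degrees=True)/n
    p=p0.copy()
    for i in range(n):
        d=R.inv().apply((np.array(pos)-p)/(n-i))/.04; d=np.round(d,3); t=np.round(dr/10,3)
        p=p+R.apply(d*.04); R=R*Ro.from_rotvec(t*10,degrees=True)
        print([d.tolist(),t.tolist()])
    print("end",np.round(p,4),np.round(R.as_euler("xyz",degrees=True),2))
E
python3 - <<'E'
from h import *
p=optics.snapshot("wrist"); print(np.round(p["mount"],3).tolist(),p["fovy"],p["cx"],p["cy"])
W=np.load("top.npy"); z=W[...,2]; 
m=(abs(W[...,0]-.6)<.2)&(abs(W[...,1]-.12)<.15)
# ring/camera & stack
s=m&(z>.030)&(z<.043); print("stack c",np.nanmean(W[s],0),s.sum())
c=m&(z>.10); print("cam",np.nanmean(W[c],0),c.sum())
fr=m&(z>.004)&(z<.012); print("foot",cv2.minAreaRect((W[fr][:,:2]*1000).astype(np.float32)))
plan([.49,.06,.30],14,15)
E
```

```text
[[-0.0, 0.956, 0.293, 0.074], [1.0, -0.0, 0.001, 0.002], [0.001, 0.293, -0.956, -0.142], [0.0, 0.0, 0.0, 1.0]] 59.92743667092773 255.56101434556476 191.96002582227507
stack c [0.54485807 0.07785393 0.03771833] 476
cam [0.69819073 0.10601237 0.13955574] 437
foot ((600.268310546875, 119.83079528808594), (299.26202392578125, 400.2254333496094), 89.84355926513672)
[[0.776, -0.601, -0.114], [-0.0, -0.0, 0.083]]
[[0.767, -0.613, -0.115], [-0.0, -0.0, 0.083]]
[[0.758, -0.624, -0.114], [-0.0, -0.0, 0.083]]
[[0.749, -0.635, -0.115], [-0.0, -0.0, 0.083]]
[[0.74, -0.645, -0.114], [-0.0, -0.0, 0.083]]
[[0.73, -0.656, -0.115], [-0.0, -0.0, 0.083]]
[[0.721, -0.667, -0.114], [-0.0, -0.0, 0.083]]
[[0.711, -0.677, -0.115], [-0.0, -0.0, 0.083]]
[[0.701, -0.687, -0.114], [-0.0, -0.0, 0.083]]
[[0.691, -0.697, -0.115], [-0.0, -0.0, 0.083]]
[[0.681, -0.707, -0.114], [-0.0, -0.0, 0.083]]
[[0.671, -0.717, -0.115], [-0.0, -0.0, 0.083]]
[[0.661, -0.727, -0.114], [-0.0, -0.0, 0.083]]
[[0.65, -0.736, -0.115], [-0.0, -0.0, 0.083]]
[[0.639, -0.745, -0.114], [-0.0, -0.0, 0.083]]
end [0.49 0.06 0.3 ] [-180.     -0.     13.95]
```

```bash
python3 - <<'E'
from h import *
plan([.55,.08,.28],14,20)
E
```

```text
[[0.66, -0.44, -0.061], [-0.0, -0.0, 0.062]]
[[0.655, -0.447, -0.061], [-0.0, -0.0, 0.062]]
[[0.651, -0.454, -0.061], [-0.0, -0.0, 0.062]]
[[0.646, -0.461, -0.061], [-0.0, -0.0, 0.062]]
[[0.641, -0.468, -0.061], [-0.0, -0.0, 0.062]]
[[0.635, -0.475, -0.061], [-0.0, -0.0, 0.062]]
[[0.63, -0.482, -0.061], [-0.0, -0.0, 0.062]]
[[0.625, -0.489, -0.061], [-0.0, -0.0, 0.062]]
[[0.62, -0.496, -0.061], [-0.0, -0.0, 0.062]]
[[0.614, -0.502, -0.061], [-0.0, -0.0, 0.062]]
[[0.609, -0.509, -0.061], [-0.0, -0.0, 0.062]]
[[0.603, -0.516, -0.061], [-0.0, -0.0, 0.062]]
[[0.598, -0.522, -0.061], [-0.0, -0.0, 0.062]]
[[0.592, -0.528, -0.061], [-0.0, -0.0, 0.062]]
[[0.586, -0.535, -0.061], [-0.0, -0.0, 0.062]]
[[0.581, -0.541, -0.06], [-0.0, -0.0, 0.062]]
[[0.575, -0.548, -0.061], [-0.0, -0.0, 0.062]]
[[0.569, -0.554, -0.06], [-0.0, -0.0, 0.062]]
[[0.562, -0.559, -0.061], [-0.0, -0.0, 0.062]]
[[0.556, -0.566, -0.06], [-0.0, -0.0, 0.062]]
end [0.55 0.08 0.28] [-180.   -0.   14.]
```

carry_out(
  steps=[
    [[0.66,-0.44,-0.06],[0,0,0.06]],
    [[0.65,-0.45,-0.06],[0,0,0.06]],
    [[0.65,-0.45,-0.06],[0,0,0.06]],
    [[0.65,-0.46,-0.06],[0,0,0.06]],
    [[0.64,-0.47,-0.06],[0,0,0.06]],
    [[0.64,-0.47,-0.06],[0,0,0.06]],
    [[0.63,-0.48,-0.06],[0,0,0.06]],
    [[0.62,-0.49,-0.06],[0,0,0.06]],
    [[0.62,-0.5,-0.06],[0,0,0.06]],
    [[0.61,-0.5,-0.06],[0,0,0.06]],
  ],
  gripper=40,
)

```text
time: 2.6
tcp_pos: [0.3915, -0.1942, 0.2555]
tcp_rot: [180.0, -0.0, 20.4]
wrist_force: [0.8, -0.3, 0.5]
width: 0.04
grasp_force: 0.0
```

carry_out(
  steps=[
    [[0.61,-0.51,-0.06],[0,0,0.06]],
    [[0.6,-0.52,-0.06],[0,0,0.06]],
    [[0.6,-0.52,-0.06],[0,0,0.06]],
    [[0.59,-0.53,-0.06],[0,0,0.06]],
    [[0.59,-0.53,-0.06],[0,0,0.06]],
    [[0.58,-0.54,-0.06],[0,0,0.06]],
    [[0.58,-0.55,-0.06],[0,0,0.06]],
    [[0.57,-0.55,-0.06],[0,0,0.06]],
    [[0.56,-0.56,-0.06],[0,0,0.06]],
    [[0.56,-0.57,-0.06],[0,0,0.06]],
  ],
)

```text
time: 3.85
tcp_pos: [0.5487, 0.0819, 0.2794]
tcp_rot: [180.0, -0.0, 14.4]
wrist_force: [-0.4, 0.1, -0.0]
width: 0.0396
grasp_force: 0.0
```

```bash
python3 - <<'E'
from h import *
st=arm.observe(); print(st["time"],st["tcp_pos"],st["tcp_rot"],st["wrist_force"],st["width"])
p=optics.snapshot("wrist"); T=camT(p,st); W=cloud(p,T); np.save("w1.npy",W); cv2.imwrite("pics/w1.png",p["frame"])
for t in ["stand","plate2","far_stop","side_stop","lens","hold_point","tray_grip","ball_center"]:
    for r in finder.boxes_of(t,p)[:2]:
        c,rw=map(int,np.round(r["xy"])); print(t,c,rw,round(r["confidence"],2),np.round(W[min(rw,383),min(c,511)],3))
E
```

```text
3.85 [0.54870358 0.08193185 0.27940228] [ 1.79995083e+02 -2.54003389e-03  1.43811615e+01] [-0.36912186  0.10642618 -0.01180476] 0.0395822942341616
stand 240 65 0.72 [0.643 0.123 0.005]
plate2 285 123 0.57 [0.594 0.057 0.034]
plate2 261 161 0.56 [0.545 0.073 0.038]
far_stop 240 64 0.93 [0.644 0.124 0.005]
side_stop 242 66 0.66 [0.643 0.121 0.004]
lens 243 65 0.66 [0.644 0.12  0.005]
hold_point 243 67 0.55 [0.642 0.12  0.005]
hold_point 261 161 0.34 [0.545 0.073 0.038]
tray_grip 247 286 0.97 [0.369 0.047 0.024]
tray_grip 112 230 0.9 [0.405 0.237 0.021]
```

View pics/w1.png

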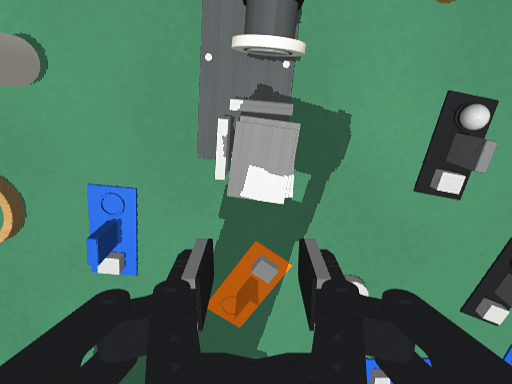

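```bash
python3 - <<'E'
from h import *
W=np.load("w1.npy"); z=W[...,2]
m=np.zeros(z.shape,np.uint8); m[85:190,205:310]=1
s=((z>.0435)&(z<.050)&(m>0)).astype(np.uint8)
n,l,stt,c=cv2.connectedComponentsWithStats(s)
for i in range(1,n):
    if stt[i,4]>30:
        r=cv2.minAreaRect((W[l==i][:,:2]*1000).astype(np.float32)); print(stt[i],np.round(c[i]),r, np.round(cv2.boxPoints(r),1).tolist(), np.median(z[l==i]))
for lo,hi in ((.036,.0425),):
    k=(z>lo)&(z<hi)&(m>0); r=cv2.minAreaRect((W[k][:,:2]*1000).astype(np.float32)); print("plate",k.sum(),r,np.round(cv2.boxPoints(r),1).tolist(),np.median(z[k]))
k=(z>.003)&(z<.010)&(np.arange(512)[None]>190)&(np.arange(512)[None]<305)&(np.arange(384)[:,None]<165)
r=cv2.minAreaRect((W[k][:,:2]*1000).astype(np.float32)); print("foot",k.sum(),r)
print("z hist",np.histogram(z[m>0],bins=np.arange(0,.06,.002)))
E
```

```text
[229  98  65  17 694] [261. 106.] ((605.2778930664062, 88.92637634277344), (11.94378662109375, 69.82402038574219), 9.372637748718262) [[593.7000122070312, 122.4000015258789], [605.0999755859375, 53.5], [616.9000244140625, 55.5], [605.5, 124.30000305175781]] 0.04508038523612076
[215 118  14  62 632] [221. 148.] ((548.3690185546875, 120.95789337158203), (69.83422088623047, 12.082427024841309), 9.436360359191895) [[512.9000244140625, 121.19999694824219], [514.9000244140625, 109.30000305175781], [583.7999877929688, 120.69999694824219], [581.7999877929688, 132.60000610351562]] 0.04504212835827148
plate 3979 ((561.9793090820312, 81.2821044921875), (105.50835418701172, 87.44890594482422), 14.651458740234375) [[499.8999938964844, 110.19999694824219], [522.0, 25.600000381469727], [624.0999755859375, 52.29999923706055], [602.0, 136.89999389648438]] 0.039058411934714765
foot 8230 ((621.48779296875, 111.95083618164062), (181.44970703125, 110.05877685546875), 9.388397216796875)
z hist (array([ 237,  266, 2114,  344,   10,   11,   11,   10,    9,   11,    7,
         10,   17,   68,   25,   65,  435,   79,  370, 3143,  463,  134,
       1083,  146,    0,    0,    0,    0,    0]), array([0.   , 0.002, 0.004, 0.006, 0.008, 0.01 , 0.012, 0.014, 0.016,
       0.018, 0.02 , 0.022, 0.024, 0.026, 0.028, 0.03 , 0.032, 0.034,
       0.036, 0.038, 0.04 , 0.042, 0.044, 0.046, 0.048, 0.05 , 0.052,
       0.054, 0.056, 0.058]))
```

```bash
cat >> h.py <<'E'
O=np.array([.555,.0806]); YAW=9.4; c_,s_=np.cos(np.radians(YAW)),np.sin(np.radians(YAW)); S=np.array([[c_,-s_],[s_,c_]])
def s2w(x,y,z): return [*(O+S@np.array([x,y])/1000),z/1000]
def w2s(P): return (np.asarray(P)[...,:2]-O)@S*1000
E
python3 - <<'E'
from h import *
W=np.load("w1.npy"); z=W[...,2]; p=cv2.imread("pics/w1.png").astype(int)
Q=w2s(W)
o=(p[...,2]>150)&(p[...,0]<60); print("orange x max",np.nanmax(Q[o],0),np.nanmin(Q[o],0))
k=(z>.036)&(z<.042)&(abs(Q[...,0])<75)&(abs(Q[...,1])<65)
m=cv2.morphologyEx(k.astype(np.uint8),cv2.MORPH_OPEN,np.ones((5,5)))
r=cv2.minAreaRect(Q[m>0].astype(np.float32)); print("plate2",r,cv2.boxPoints(r).round(1).tolist())
for lo,hi in((.02,.030),(.030,.0355)):
    kk=(z>lo)&(z<hi)&(Q[...,0]<-30)&(Q[...,0]>-80)&(abs(Q[...,1])<65); print(lo,kk.sum(),np.nanmin(Q[kk],0),np.nanmax(Q[kk],0))
plan(s2w(-92,-8,60),YAW,10)
E
```

```text
orange x max [-130.51495716   50.86298283] [-270.6303269   -62.94282251]
plate2 ((-13.470050811767578, -5.3989410400390625), (70.07516479492188, 89.96662139892578), 86.47809600830078) [[-60.5, -37.599998474121094], [29.299999237060547, -43.099998474121094], [33.599998474121094, 26.799999237060547], [-56.20000076293945, 32.29999923706055]]
0.02 72 [-54.59020568 -48.83994997] [-30.22277666  35.04774652]
0.03 57 [-53.12348796 -43.6643604 ] [-31.01860082 -39.08228596]
[[-0.214, 0.004, 0.549], [0.0, -0.0, 0.049]]
[[-0.214, 0.005, 0.548], [0.0, -0.0, 0.049]]
[[-0.214, 0.007, 0.549], [0.0, -0.0, 0.049]]
[[-0.214, 0.009, 0.548], [0.0, -0.0, 0.049]]
[[-0.214, 0.011, 0.549], [0.0, -0.0, 0.049]]
[[-0.214, 0.013, 0.548], [0.0, -0.0, 0.049]]
[[-0.213, 0.015, 0.549], [0.0, -0.0, 0.049]]
[[-0.213, 0.017, 0.548], [0.0, -0.0, 0.049]]
[[-0.213, 0.018, 0.549], [0.0, -0.0, 0.049]]
[[-0.214, 0.02, 0.548], [0.0, -0.0, 0.049]]
end [0.4655 0.0577 0.06  ] [180.    -0.     9.45]
```

carry_out(
  steps=[
    [[-0.43,0.01,0.55],[0,0,0.1]],
    [[-0.43,0.01,0.55],[0,0,0.1]],
    [[-0.43,0.02,0.55],[0,0,0.1]],
    [[-0.43,0.03,0.55],[0,0,0.1]],
    [[-0.42,0.04,0.55],[0,0,0.1]],
    [[0,0,0.55],[0,0,0]],
    [[0,0,0.55],[0,0,0]],
    [[0,0,0.55],[0,0,0]],
    [[0,0,0.55],[0,0,0]],
    [[0,0,0.55],[0,0,0]],
  ],
  gripper=30,
)

```text
time: 5.55
tcp_pos: [0.4656, 0.0579, 0.0588]
tcp_rot: [180.0, -0.0, 9.4]
wrist_force: [0.7, -0.1, -0.1]
width: 0.0303
grasp_force: 0.0
```

```bash
python3 - <<'E'
from h import *
st=arm.observe(); print(st["tcp_pos"],st["tcp_rot"],w2s(st["tcp_pos"]),st["width"],st["wrist_force"])
E
```

```text
[0.46559443 0.05786355 0.05884258] [ 1.79989424e+02 -2.95637617e-02  9.36171024e+00] [-91.91849692  -7.82890225] 0.030287165375553014 [ 0.67980669 -0.12582367 -0.0551458 ]
```

carry_out(
  steps=[
    [[0,0,0.38],[0,0,0]],
    [[0,0,0.38],[0,0,0]],
    [[0,0,0.38],[0,0,0]],
    [[0.1,0,0],[0,0,0]],
    [[0.1,0,0],[0,0,0]],
    [[0.1,0,0],[0,0,0]],
    [[0.1,0,0],[0,0,0]],
    [[0.1,0,0],[0,0,0]],
    [[0.1,0,0],[0,0,0]],
    [[0.1,0,0],[0,0,0]],
  ],
)

```text
time: 6.8
tcp_pos: [0.4929, 0.0629, 0.0136]
tcp_rot: [-180.0, 0.1, 9.4]
wrist_force: [-3.8, -1.2, 3.4]
width: 0.03
grasp_force: 2.2
```

carry_out(
  steps=[
    [[0.04,0,0],[0,0,0]],
    [[0.03,0,0],[0,0,0]],
    [[0.03,0,0],[0,0,0]],
    [[0.02,0,0],[0,0,0]],
    [[0.02,0,0],[0,0,0]],
    [[0.02,0,0],[0,0,0]],
    [[0.01,0,0],[0,0,0]],
    [[0.01,0,0],[0,0,0]],
    [[0.01,0,0],[0,0,0]],
    [[0,0,0],[0,0,0]],
  ],
)

```text
time: 8.05
tcp_pos: [0.4992, 0.0639, 0.0134]
tcp_rot: [-180.0, 0.2, 9.4]
wrist_force: [-11.2, -3.0, 7.0]
width: 0.0302
grasp_force: 5.5
```

carry_out(
  steps=[
    [[0.01,0,0],[0,0,0]],
    [[0.01,0,0],[0,0,0]],
    [[0.01,0,0],[0,0,0]],
    [[0.01,0,0],[0,0,0]],
    [[0.01,0,0],[0,0,0]],
    [[0,0,0],[0,0,0]],
    [[-0.1,0,0],[0,0,0]],
    [[-0.4,0,0],[0,0,0]],
    [[-0.4,0,-0.9],[0,0,0]],
    [[0,0,-0.9],[0,0,0]],
  ],
)

```text
time: 9.3
tcp_pos: [0.4669, 0.0584, 0.0866]
tcp_rot: [-180.0, -0.0, 9.4]
wrist_force: [0.8, 0.9, 0.3]
width: 0.0302
grasp_force: 0.0
```

```bash
python3 - <<'E'
from h import *
st=arm.observe(); print(st["time"],st["tcp_pos"],w2s(st["tcp_pos"]),st["wrist_force"])
p=optics.snapshot("wrist"); W=cloud(p,camT(p,st)); z=W[...,2]; Q=w2s(W)
s=(z>.0435)&(z<.05)&(abs(Q[...,0])<70)&(abs(Q[...,1])<60); n,l,stt,c=cv2.connectedComponentsWithStats(s.astype(np.uint8))
for i in range(1,n):
    if stt[i,4]>50: print("stop",cv2.minAreaRect(Q[l==i].astype(np.float32)),stt[i,4])
k=(z>.036)&(z<.042)&(abs(Q[...,0])<75)&(abs(Q[...,1])<65)
m=cv2.morphologyEx(k.astype(np.uint8),cv2.MORPH_OPEN,np.ones((5,5)))
r=cv2.minAreaRect(Q[m>0].astype(np.float32)); print("plate2",r)
cv2.imwrite("pics/w2.png",cv2.resize(p["frame"][:250,120:400],None,fx=2.4,fy=2.4))
# pose for y push: start
E
```

```text
9.3 [0.46689575 0.05844245 0.08658394] [-90.54010028  -7.47031217] [0.81286153 0.90236192 0.26206788]
stop ((-4.42274284362793, 40.5024528503418), (60.64433288574219, 12.653273582458496), 0.19911636412143707) 2916
plate2 ((-9.037425994873047, -4.811511993408203), (70.28140258789062, 74.54084777832031), 88.07345581054688)
```

View pics/w2.png

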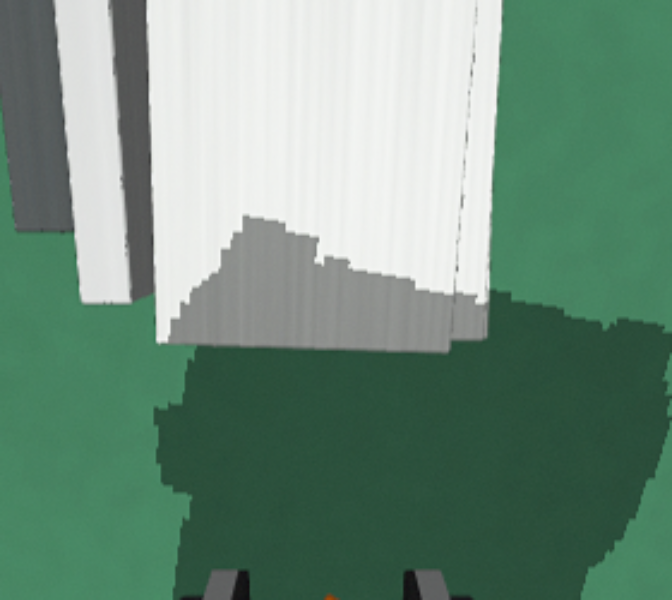

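```bash
python3 - <<'E'
from h import *
plan(s2w(-3,-88,110),99.4,10)
E
```

```text
[[0.212, 0.2, -0.045], [0.005, -0.003, -0.9]]
[[0.179, 0.231, -0.046], [0.005, -0.003, -0.9]]
[[0.14, 0.256, -0.046], [0.005, -0.003, -0.9]]
[[0.099, 0.274, -0.046], [0.005, -0.003, -0.9]]
[[0.054, 0.287, -0.046], [0.005, -0.003, -0.9]]
[[0.009, 0.291, -0.047], [0.005, -0.003, -0.9]]
[[-0.037, 0.289, -0.047], [0.005, -0.003, -0.9]]
[[-0.082, 0.28, -0.047], [0.005, -0.003, -0.9]]
[[-0.124, 0.264, -0.047], [0.005, -0.003, -0.9]]
[[-0.164, 0.24, -0.048], [0.005, -0.003, -0.9]]
end [ 0.5664 -0.0067  0.11  ] [-179.96    0.     99.4 ]
```

carry_out(
  steps=[
    [[0.21,0.2,-0.05],[0,0,-0.9]],
    [[0.18,0.23,-0.05],[0,0,-0.9]],
    [[0.14,0.26,-0.05],[0,0,-0.9]],
    [[0.1,0.27,-0.05],[0,0,-0.9]],
    [[0.05,0.29,-0.05],[0,0,-0.9]],
    [[0.01,0.29,-0.05],[0,0,-0.9]],
    [[-0.04,0.29,-0.05],[0,0,-0.9]],
    [[-0.08,0.28,-0.05],[0,0,-0.9]],
    [[-0.12,0.26,-0.05],[0,0,-0.9]],
    [[-0.16,0.24,-0.05],[0,0,-0.9]],
  ],
  gripper=50,
)

```text
time: 10.6
tcp_pos: [0.5648, -0.0066, 0.1058]
tcp_rot: [179.9, 0.0, 99.7]
wrist_force: [0.8, -0.4, 0.6]
width: 0.05
grasp_force: 0.0
```

carry_out(
  steps=[
    [[0,0,0],[0,0,0]],
    [[0,0,0.6],[0,0,0]],
    [[0,0,0.6],[0,0,0]],
    [[0,0,0.6],[0,0,0]],
    [[0,0,0.6],[0,0,0]],
    [[0.1,0,0],[0,0,0]],
    [[0.1,0,0],[0,0,0]],
    [[0.1,0,0],[0,0,0]],
    [[0.1,0,0],[0,0,0]],
    [[0.1,0,0],[0,0,0]],
  ],
)

```text
time: 11.85
tcp_pos: [0.5606, 0.0138, 0.01]
tcp_rot: [180.0, 0.0, 99.4]
wrist_force: [1.3, 0.0, -0.1]
width: 0.0498
grasp_force: 0.0
```

```bash
python3 - <<'E'
from h import *
st=arm.observe(); print(st["time"],st["tcp_pos"],w2s(st["tcp_pos"]),st["tcp_rot"],st["wrist_force"])
E
```

```text
11.85 [0.56060778 0.01378978 0.01001751] [ -5.37936512 -66.82899794] [1.79969909e+02 9.81363631e-03 9.93963322e+01] [ 1.32185878  0.04712573 -0.06938278]
```

carry_out(
  steps=[
    [[0.1,0,-0.1],[0,0,0]],
    [[0.1,0,0],[0,0,0]],
    [[0.08,0,0],[0,0,0]],
    [[0.08,0,0],[0,0,0]],
    [[0.05,0,0],[0,0,0]],
    [[0.03,0,0],[0,0,0]],
    [[0.02,0,0],[0,0,0]],
    [[0.02,0,0],[0,0,0]],
    [[0.01,0,0],[0,0,0]],
    [[0,0,0],[0,0,0]],
  ],
)

```text
time: 13.1
tcp_pos: [0.5575, 0.0328, 0.0138]
tcp_rot: [180.0, 0.0, 99.4]
wrist_force: [-0.3, -5.9, 4.2]
width: 0.0498
grasp_force: 2.3
```

```bash
python3 - <<'E'
from h import *
st=arm.observe(); print(st["time"],w2s(st["tcp_pos"]),st["wrist_force"])
E
```

```text
13.1 [ -5.37162947 -47.59966005] [-0.33856885 -5.90198675  4.15072818]
```

carry_out(
  steps=[
    [[0.02,0,0],[0,0,0]],
    [[0.02,0,0],[0,0,0]],
    [[0.02,0,0],[0,0,0]],
    [[0.01,0,0],[0,0,0]],
    [[0.01,0,0],[0,0,0]],
    [[0.01,0,0],[0,0,0]],
    [[0.01,0,0],[0,0,0]],
    [[0,0,0],[0,0,0]],
    [[0,0,0],[0,0,0]],
    [[0,0,0],[0,0,0]],
  ],
)

```text
time: 14.35
tcp_pos: [0.5573, 0.0358, 0.0138]
tcp_rot: [179.9, 0.1, 99.4]
wrist_force: [1.6, -9.8, 2.7]
width: 0.0496
grasp_force: 5.3
```

```bash
python3 - <<'E'
from h import *
st=arm.observe(); print(st["time"],w2s(st["tcp_pos"]),st["wrist_force"])
E
```

```text
14.35 [ -5.09057637 -44.58484262] [ 1.60354912 -9.81695055  2.68092857]
```

carry_out(
  steps=[
    [[0.02,0,0],[0,0,0]],
    [[0.02,0,0],[0,0,0]],
    [[0.02,0,0],[0,0,0]],
    [[0,0,0],[0,0,0]],
    [[-0.2,0,0],[0,0,0]],
    [[-0.5,0,0],[0,0,0]],
    [[-0.3,0,-0.8],[0,0,0]],
    [[0,0,-1],[0,0,0]],
    [[0,0,-1],[0,0,0]],
    [[0,0,-1],[0,0,0]],
  ],
)

```text
time: 15.6
tcp_pos: [0.5626, -0.0007, 0.1667]
tcp_rot: [-180.0, -0.1, 99.4]
wrist_force: [-0.3, -0.0, -0.0]
width: 0.0498
grasp_force: 0.0
```

```bash
cat > look.py <<'E'
from h import *
import sys
st=arm.observe(); print(st["time"],st["tcp_pos"],w2s(st["tcp_pos"]),st["wrist_force"])
p=optics.snapshot("wrist"); W=cloud(p,camT(p,st)); z=W[...,2]; Q=w2s(W)
s=(z>.0435)&(z<.05)&(Q[...,0]<70)&(Q[...,0]>-50)&(Q[...,1]>-50)&(Q[...,1]<60); n,l,stt,c=cv2.connectedComponentsWithStats(s.astype(np.uint8))
for i in range(1,n):
    if stt[i,4]>50: print("stop",cv2.minAreaRect(Q[l==i].astype(np.float32)),stt[i])
k=(z>.036)&(z<.042)&(abs(Q[...,0])<75)&(abs(Q[...,1])<65)
m=cv2.morphologyEx(k.astype(np.uint8),cv2.MORPH_OPEN,np.ones((5,5)))
r=cv2.minAreaRect(Q[m>0].astype(np.float32)); print("plate2",r,cv2.boxPoints(r).round(1).tolist())
for lo,hi in((.0215,.030),(.030,.0355)):
    kk=(z>lo)&(z<hi)&(abs(Q[...,0])<70)&(abs(Q[...,1])<60); print(lo,kk.sum(),np.nanmin(Q[kk],0) if kk.any() else "",np.nanmax(Q[kk],0) if kk.any() else "")
v,u=np.where(m>0); a=max(v.min()-50,0); b=max(u.min()-60,0)
cr=p["frame"][a:v.max()+40,b:u.max()+50]; f_=min(800/cr.shape[1],600/cr.shape[0]); print("crop",a,b,f_)
cv2.imwrite("pics/"+sys.argv[1]+".png",cv2.resize(cr,None,fx=f_,fy=f_,interpolation=cv2.INTER_CUBIC))
E
python3 look.py w3
```

```text
15.6 [ 0.56255351 -0.00068736  0.16671352] [ -5.82425669 -81.42953195] [-0.27240958 -0.00690117 -0.03552324]
stop ((-0.3313941955566406, 40.90919494628906), (12.087660789489746, 69.57258605957031), 89.93267822265625) [ 216    9   98   19 1806]
stop ((50.37623977661133, 0.07680130004882812), (12.356470108032227, 69.00420379638672), 0.19120892882347107) [ 321   28   22   98 1534]
plate2 ((-0.334564208984375, 0.5767326354980469), (69.7086410522461, 90.56007385253906), 89.96884155273438) [[-45.599998474121094, -34.29999923706055], [44.900001525878906, -34.29999923706055], [45.0, 35.400001525878906], [-45.599998474121094, 35.5]]
0.0215 0  
0.03 0  
crop 0 144 3.463203463203463
```

View pics/w3.png

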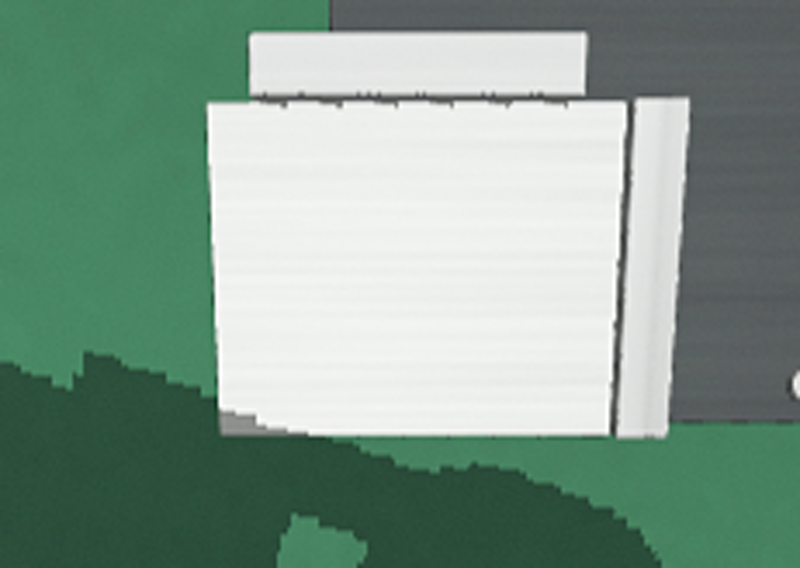

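```bash
python3 - <<'E'
from h import *
plan(s2w(-78,0,110),9.4,10)
E
```

```text
[[0.206, -0.187, 0.154], [0.004, -0.002, 0.9]]
[[0.174, -0.216, 0.154], [0.004, -0.002, 0.9]]
[[0.138, -0.241, 0.154], [0.004, -0.002, 0.9]]
[[0.099, -0.259, 0.154], [0.004, -0.002, 0.9]]
[[0.057, -0.271, 0.154], [0.004, -0.002, 0.9]]
[[0.014, -0.277, 0.154], [0.004, -0.002, 0.9]]
[[-0.03, -0.276, 0.155], [0.004, -0.002, 0.9]]
[[-0.073, -0.267, 0.155], [0.004, -0.002, 0.9]]
[[-0.113, -0.253, 0.155], [0.004, -0.002, 0.9]]
[[-0.151, -0.231, 0.155], [0.004, -0.002, 0.9]]
end [0.4781 0.0679 0.11  ] [-1.80e+02 -5.00e-02  9.41e+00]
```

carry_out(
  steps=[
    [[0.2,-0.19,0.15],[0,0,0.9]],
    [[0.17,-0.22,0.15],[0,0,0.9]],
    [[0.14,-0.24,0.15],[0,0,0.9]],
    [[0.1,-0.26,0.15],[0,0,0.9]],
    [[0.06,-0.27,0.15],[0,0,0.9]],
    [[0.01,-0.28,0.15],[0,0,0.9]],
    [[-0.03,-0.28,0.15],[0,0,0.9]],
    [[-0.07,-0.27,0.15],[0,0,0.9]],
    [[-0.11,-0.25,0.15],[0,0,0.9]],
    [[-0.15,-0.23,0.15],[0,0,0.9]],
  ],
  gripper=35,
)

```text
time: 16.9
tcp_pos: [0.4754, 0.0685, 0.1052]
tcp_rot: [-180.0, 0.0, 9.1]
wrist_force: [0.3, -0.0, -0.1]
width: 0.0352
grasp_force: 0.0
```

carry_out(
  steps=[
    [[0,0,0],[0,0,0]],
    [[0,0,0.8],[0,0,0]],
    [[0,0,0.8],[0,0,0]],
    [[0,0,0.7],[0,0,0]],
    [[0.1,0,0],[0,0,0]],
    [[0.1,0,0],[0,0,0]],
    [[0.1,0,0],[0,0,0]],
    [[0.1,0,0],[0,0,0]],
    [[0,0,0],[0,0,0]],
    [[0,0,0],[0,0,0]],
  ],
)

```text
time: 18.15
tcp_pos: [0.4914, 0.0712, 0.0138]
tcp_rot: [-180.0, 0.0, 9.4]
wrist_force: [0.5, 0.5, -0.2]
width: 0.0347
grasp_force: 0.0
```

```bash
python3 - <<'E'
from h import *
st=arm.observe(); print(st["time"],st["tcp_pos"],w2s(st["tcp_pos"]),st["tcp_rot"],st["wrist_force"])
E
```

```text
18.15 [0.49144733 0.07117018 0.01376935] [-64.23942873   1.07660185] [-1.79997938e+02  4.34150084e-03  9.41025891e+00] [ 0.47912224  0.52319026 -0.16612546]
```

carry_out(
  steps=[
    [[0.08,0,0],[0,0,0]],
    [[0.06,0,0],[0,0,0]],
    [[0.03,0,0],[0,0,0]],
    [[0.03,0,0],[0,0,0]],
    [[0.02,0,0],[0,0,0]],
    [[0.02,0,0],[0,0,0]],
    [[0.02,0,0],[0,0,0]],
    [[0.01,0,0],[0,0,0]],
    [[0.01,0,0],[0,0,0]],
    [[0,0,0],[0,0,0]],
  ],
)

```text
time: 19.4
tcp_pos: [0.4998, 0.0726, 0.0135]
tcp_rot: [-180.0, 0.4, 9.4]
wrist_force: [-15.0, -4.7, 11.7]
width: 0.0348
grasp_force: 8.1
```

```bash
python3 - <<'E'
from h import *
st=arm.observe(); print(st["time"],st["tcp_pos"],w2s(st["tcp_pos"]),st["wrist_force"])
E
```

```text
19.4 [0.49978383 0.07263992 0.0134526 ] [-55.77482129   1.16504151] [-15.02374446  -4.71645168  11.72039981]
```

carry_out(
  steps=[
    [[-0.2,0,0],[0,0,0]],
    [[-0.5,0,0],[0,0,0]],
    [[-0.3,0,-0.8],[0,0,0]],
    [[0,0,-1],[0,0,0]],
    [[0,0,-1],[0,0,0]],
    [[0.5,0,-1],[0,0,0]],
    [[0.9,0.5,-1],[0,0,0]],
    [[0.9,0.9,-0.6],[0,0,0]],
    [[0.6,0.9,0],[0,0,0]],
    [[0,0,0],[0,0,0]],
  ],
  gripper=50,
)

```text
time: 20.65
tcp_pos: [0.5937, -0.0073, 0.2289]
tcp_rot: [180.0, -0.0, 9.3]
wrist_force: [-0.1, -0.2, -0.1]
width: 0.0503
grasp_force: 0.0
```

```bash
python3 look.py w4; python3 - <<'E'
from h import *
st=arm.observe(); p=optics.snapshot("wrist"); W=cloud(p,camT(p,st)); np.save("w5.npy",W); cv2.imwrite("pics/w5.png",p["frame"])
for t in ["tray_grip","ball_center","tray"]:
    for r in finder.boxes_of(t,p)[:4]:
        c,rw=map(int,np.round(r["xy"])); print(t,c,rw,round(r["confidence"],2),np.round(W[min(rw,383),min(c,511)],3))
E
```

```text
20.65 [ 0.59369641 -0.00731167  0.22887898] [ 23.81854769 -93.05133383] [-0.07778666 -0.17354842 -0.11379252]
stop ((51.15238952636719, -0.3531951904296875), (69.84452819824219, 11.919882774353027), 89.92102813720703) [123 134  73  13 888]
stop ((0.4313545227050781, 40.68247604370117), (68.73185729980469, 12.467682838439941), 0.04706810414791107) [114 157  20  65 771]
plate2 ((-0.715850830078125, 0.1507720947265625), (71.230712890625, 88.85151672363281), 89.90223693847656) [[-45.20000076293945, -35.400001525878906], [43.599998474121094, -35.5], [43.79999923706055, 35.70000076293945], [-45.099998474121094, 35.79999923706055]]
0.0215 186 [-43.93981439 -35.46420743] [57.19144017 45.27743635]
0.03 120 [-44.40625762 -35.49112784] [56.98038513 45.27172132]
crop 97 67 3.508771929824561
tray_grip 391 162 0.77 [ 0.615 -0.155  0.01 ]
tray_grip 165 186 0.62 [0.557 0.082 0.04 ]
tray_grip 202 318 0.59 [0.388 0.026 0.021]
ball_center 408 129 0.78 [ 0.654 -0.153  0.032]
ball_center 393 166 0.31 [ 0.612 -0.155  0.016]
ball_center 140 77 0.28 [0.662 0.079 0.144]
tray 392 167 0.98 [ 0.611 -0.155  0.016]
tray 207 314 0.92 [0.394 0.021 0.02 ]
tray 32 282 0.85 [0.402 0.236 0.017]
```

View pics/w5.png

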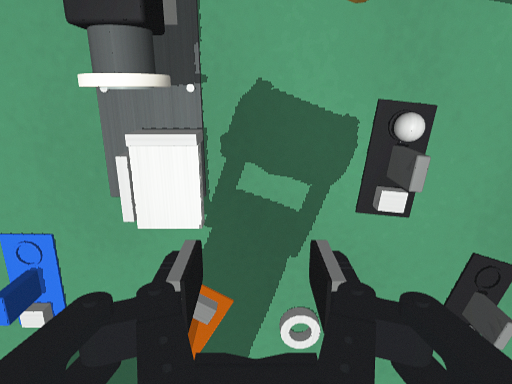

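The sides of all three plates are flush and home. The black tray at px (400,160) has the ball at (408,128) in its pocket, so it is the tray to take. The black one at (480,310) has an empty pocket and stays where it is. Next I'll measure the tray precisely.

```bash
python3 - <<'E'
from h import *
W=np.load("w5.npy"); z=W[...,2]
B=(abs(W[...,0]-.61)<.1)&(abs(W[...,1]+.157)<.08)
t=B&(z>.058)&(z<.068); r=cv2.minAreaRect((W[t][:,:2]*1000).astype(np.float32)); print("block",t.sum(),r,np.median(z[t]))
fl=B&(z>.0025)&(z<.0075); fl=cv2.morphologyEx(fl.astype(np.uint8),cv2.MORPH_OPEN,np.ones((3,3)))>0
r=cv2.minAreaRect((W[fl][:,:2]*1000).astype(np.float32)); print("floor",fl.sum(),r)
al=B&(z>.0025); r=cv2.minAreaRect((W[al][:,:2]*1000).astype(np.float32)); print("all",r)
bl=B&(z>.012)&(W[...,0]>.635); x=W[bl]; print("ball top",x[np.argmax(x[:,2])])
p=cv2.imread("pics/w5.png")[60:240,330:470]; cv2.imwrite("pics/c5.png",cv2.resize(p,None,fx=3,fy=3,interpolation=cv2.INTER_CUBIC))
E
```

```text
block 599 ((616.256591796875, -160.92266845703125), (36.0809211730957, 14.767122268676758), 3.7855093479156494) 0.0626729479825196
floor 777 ((615.1868896484375, -161.65306091308594), (126.1907730102539, 62.6403694152832), 2.7596311569213867)
all ((616.2933959960938, -161.09066772460938), (129.58937072753906, 64.14579772949219), 3.3913538455963135)
ball top [ 0.65566956 -0.15704578  0.03468305]
```

View pics/c5.png

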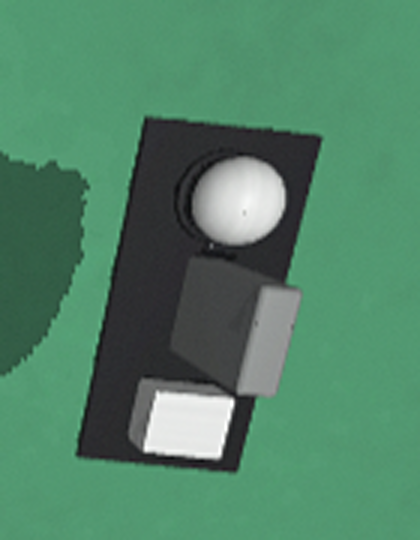

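```bash
python3 - <<'E'
from h import *
plan([.6163,-.161,.12],3.5,6)
E
```

```text
[[-0.008, 0.66, 0.458], [-0.0, -0.0, 0.099]]
[[0.004, 0.66, 0.458], [-0.0, -0.0, 0.099]]
[[0.015, 0.659, 0.458], [-0.0, -0.0, 0.099]]
[[0.026, 0.659, 0.457], [-0.0, -0.0, 0.099]]
[[0.038, 0.659, 0.458], [-0.0, -0.0, 0.099]]
[[0.049, 0.657, 0.457], [-0.0, -0.0, 0.099]]
end [ 0.6163 -0.161   0.12  ] [-1.7999e+02 -1.0000e-02  3.5200e+00]
```

carry_out(
  steps=[
    [[-0.01,0.66,0.46],[0,0,0.1]],
    [[0,0.66,0.46],[0,0,0.1]],
    [[0.02,0.66,0.46],[0,0,0.1]],
    [[0.03,0.66,0.46],[0,0,0.1]],
    [[0.04,0.66,0.46],[0,0,0.1]],
    [[0.05,0.66,0.46],[0,0,0.1]],
    [[0,0,0],[0,0,0]],
    [[0,0,0],[0,0,0]],
    [[0,0,0],[0,0,0]],
    [[0,0,0],[0,0,0]],
  ],
  gripper=45,
)

```text
time: 22.15
tcp_pos: [0.617, -0.1615, 0.1199]
tcp_rot: [180.0, -0.0, 3.5]
wrist_force: [-0.1, 0.5, 0.2]
width: 0.045
grasp_force: 0.0
```

```bash
python3 - <<'E'
from h import *
st=arm.observe(); print(st["time"],st["tcp_pos"],st["tcp_rot"])
p=optics.snapshot("wrist"); W=cloud(p,camT(p,st)); z=W[...,2]
B=(abs(W[...,0]-.61)<.08)&(abs(W[...,1]+.16)<.05)
t=B&(z>.058)&(z<.068); 
n,l,s,c=cv2.connectedComponentsWithStats(t.astype(np.uint8))
for i in range(1,n):
    if s[i,4]>100: print("block",s[i,4],cv2.minAreaRect((W[l==i][:,:2]*1000).astype(np.float32)),np.median(z[l==i]))
plan([.6163,-.161,.025],3.5,6)
E
```

```text
22.15 [ 0.6169794  -0.16147899  0.11988138] [ 1.79981497e+02 -4.06518593e-02  3.45203913e+00]
block 1177 ((616.3977661132812, -162.01065063476562), (36.0821533203125, 13.760398864746094), 2.9363417625427246) 0.06296314780640574
[[-0.003, -0.003, 0.395], [0.0, -0.001, -0.001]]
[[-0.003, -0.003, 0.395], [0.0, -0.001, -0.001]]
[[-0.003, -0.003, 0.395], [0.0, -0.001, -0.001]]
[[-0.002, -0.003, 0.395], [0.0, -0.001, -0.001]]
[[-0.002, -0.003, 0.394], [0.0, -0.001, -0.001]]
[[-0.003, -0.002, 0.395], [0.0, -0.001, -0.001]]
end [ 0.6163 -0.161   0.025 ] [1.7998e+02 3.0000e-02 3.5000e+00]
```

carry_out(
  steps=[
    [[0,0,0.4],[0,0,0]],
    [[0,0,0.4],[0,0,0]],
    [[0,0,0.4],[0,0,0]],
    [[0,0,0.4],[0,0,0]],
    [[0,0,0.4],[0,0,0.05]],
    [[0,0.01,0.37],[0,0,0]],
    [[0,0,0],[0,0,0]],
    [[0,0,0],[0,0,0]],
    [[0,0,0],[0,0,0]],
    [[0,0,0],[0,0,0]],
  ],
)

```text
time: 23.45
tcp_pos: [0.617, -0.1625, 0.025]
tcp_rot: [180.0, -0.0, 2.9]
wrist_force: [0.1, -0.2, 0.4]
width: 0.045
grasp_force: 0.0
```

carry_out(
  steps=[
    [[0,0,0],[0,0,0]],
    [[0,0,0],[0,0,0]],
    [[0,0,0],[0,0,0]],
    [[0,0,0],[0,0,0]],
    [[0,0,0],[0,0,0]],
    [[0,0,0],[0,0,0]],
    [[0,0,0],[0,0,0]],
    [[0,0,0],[0,0,0]],
    [[0,0,0],[0,0,0]],
    [[0,0,0],[0,0,0]],
  ],
  gripper=8,
)

```text
time: 24.7
tcp_pos: [0.6169, -0.1624, 0.0247]
tcp_rot: [180.0, -0.0, 2.9]
wrist_force: [-1.0, 1.3, 5.3]
width: 0.0137
grasp_force: 59.3
```

carry_out(
  steps=[
    [[0,0,-0.04],[0,0,0]],
    [[0,0,-0.1],[0,0,0]],
    [[0,0,-0.2],[0,0,0]],
    [[0,0,-0.3],[0,0,0]],
    [[0,0,-0.3],[0,0,0]],
    [[0,0,-0.3],[0,0,0]],
    [[0,0,-0.3],[0,0,0]],
    [[0,0,-0.2],[0,0,0]],
    [[0,0,-0.1],[0,0,0]],
    [[0,0,-0.04],[0,0,0]],
  ],
)

```text
time: 25.95
tcp_pos: [0.6167, -0.1624, 0.0997]
tcp_rot: [-180.0, 0.0, 2.9]
wrist_force: [0.0, 0.2, -3.3]
width: 0.0136
grasp_force: 58.4
```

```bash
python3 - <<'E'
from h import *
st=arm.observe(); print(st["time"],st["tcp_pos"],st["tcp_rot"],st["wrist_force"],st["wrist_torque"],w2s(st["tcp_pos"]))
p=optics.snapshot("wrist"); W=cloud(p,camT(p,st)); z=W[...,2]
cv2.imwrite("pics/w6.png",p["frame"])
P=st["tcp_pos"]
x=np.stack([W[...,0]-P[0],W[...,1]-P[1],z],-1)
B=(x[...,0]>.022)&(x[...,0]<.062)&(abs(x[...,1])<.02)&(z>.06)
print("ball top rel",x[B][np.argmax(x[B][:,2])],B.sum())
# floor planarity
F=(abs(x[...,0])<.066)&(abs(x[...,1])<.034)&(z>.06)&(z<.09); A=x[F]; 
if len(A)>50:
    c=np.linalg.lstsq(np.c_[A[:,:2],np.ones(len(A))],A[:,2],rcond=None)[0]; 
    for _ in range(5):
        r=abs(A@[-c[0],-c[1],1]-c[2]); A=A[r<max(.002,np.median(r)*2)]; c=np.linalg.lstsq(np.c_[A[:,:2],np.ones(len(A))],A[:,2],rcond=None)[0]
    print("floor",len(A),np.degrees(c[:2]),c[2])
E
```

```text
25.95 [ 0.61674081 -0.16243556  0.09967206] [-1.79991356e+02  1.43670454e-02  2.90087819e+00] [ 0.03743557  0.15965637 -3.2563686 ] [-0.0654848  -0.02558526  0.05772822] [  21.2177513  -249.85599687]
ball top rel [0.04017073 0.00133003 0.10943202] 6548
floor 11901 [-0.08450451  0.08405234] 0.07806462027448628
```

View pics/w6.png

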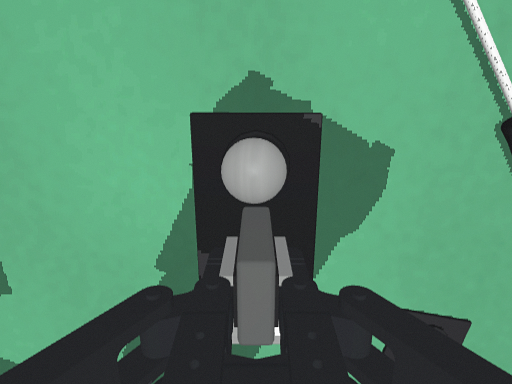

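```bash
python3 - <<'E'
from h import *
st=arm.observe(); R=Ro.from_euler("xyz",st["tcp_rot"],degrees=True)
t=s2w(-40,0,126); print(t, R.inv().apply(np.array(t)-st["tcp_pos"])/.04)
E
```

```text
[np.float64(0.5155371135357213), np.float64(0.07406696151033511), 0.126] [-2.22809557 -6.03336728 -0.6561563 ]
```

carry_out(
  steps=[
    [[-0.045,-0.12,-0.02],[0,0,0]],
    [[-0.11,-0.3,-0.03],[0,0,0]],
    [[-0.18,-0.48,-0.05],[0,0,0]],
    [[-0.22,-0.6,-0.08],[0,0,0]],
    [[-0.22,-0.6,-0.08],[0,0,0]],
    [[-0.22,-0.6,-0.08],[0,0,0]],
    [[-0.22,-0.6,-0.08],[0,0,0]],
    [[-0.22,-0.6,-0.08],[0,0,0]],
    [[-0.22,-0.6,-0.06],[0,0,0]],
    [[-0.22,-0.6,-0.05],[0,0,0]],
  ],
)

```text
time: 27.25
tcp_pos: [0.5308, 0.039, 0.1243]
tcp_rot: [180.0, -0.0, 2.9]
wrist_force: [-0.4, 0.4, -3.2]
width: 0.0135
grasp_force: 58.5
```

carry_out(
  steps=[
    [[-0.19,-0.5,-0.02],[0,0,0]],
    [[-0.13,-0.35,-0.01],[0,0,0]],
    [[-0.07,-0.18,0],[0,0,0]],
    [[0,0,0],[0,0,-0.05]],
    [[0,0,0],[0,0,-0.1]],
    [[0,0,0],[0,0,-0.15]],
    [[0,0,0],[0,0,-0.15]],
    [[0,0,0],[0,0,-0.12]],
    [[0,0,0],[0,0,-0.08]],
    [[0,0,0],[0,0,0]],
  ],
)

```text
time: 28.5
tcp_pos: [0.5139, 0.0778, 0.1253]
tcp_rot: [180.0, -0.0, 9.4]
wrist_force: [-0.2, -0.5, -2.3]
width: 0.0133
grasp_force: 58.5
```

```bash
cat > fin.py <<'E'
from h import *
st=arm.observe(); print(st["time"],st["tcp_pos"],st["tcp_rot"],st["wrist_force"],w2s(st["tcp_pos"]),st["width"],st["grasp_force"],abs(st["joint_vel"]).max())
p=optics.snapshot("wrist"); W=cloud(p,camT(p,st)); z=W[...,2]; Q=w2s(W)
cv2.imwrite("pics/w7.png",p["frame"])
B=(abs(Q[...,0])<20)&(abs(Q[...,1])<20)&(z>.115); i=np.argmax(np.where(B,z,0)); print("ball top",Q.reshape(-1,2)[i],z.flat[i])
F=(z>.095)&(z<.112)&(Q[...,0]<30)&(Q[...,0]>-108)&(abs(Q[...,1])<35); A=np.c_[Q[F]/1000,z[F]]
for _ in range(5):
    c=np.linalg.lstsq(np.c_[A[:,:2],np.ones(len(A))],A[:,2],rcond=None)[0]; r=abs(A@[-c[0],-c[1],1]-c[2]); A=A[r<max(.002,np.median(r)*2)]
print("floor",len(A),np.degrees(c[:2]),c[2])
E
python3 fin.py
```

```text
28.5 [0.51392315 0.07784594 0.12531681] [ 1.79999746e+02 -1.55680159e-03  9.41328165e+00] [-0.1673077  -0.48088237 -2.28863821] [-40.9750818    3.99183815] 0.013259809989914873 58.54000747203827 0.7629944594996729
ball top [-3.51368129  3.36673942] 0.13515547314984439
floor 11780 [-0.01809364  0.00403715] 0.10369210577606246
```

carry_out(
  steps=[
    [[0.01,0.02,0],[0,0,0]],
    [[0.01,0.03,0],[0,0,0]],
    [[0.01,0.03,0],[0,0,0]],
    [[0,0.01,0],[0,0,0]],
    [[0,0,0],[0,0,0]],
    [[0,0,0],[0,0,0]],
    [[0,0,0],[0,0,0]],
    [[0,0,0],[0,0,0]],
    [[0,0,0],[0,0,0]],
    [[0,0,0],[0,0,0]],
  ],
)

```text
time: 29.8
tcp_pos: [0.5157, 0.0745, 0.1253]
tcp_rot: [180.0, -0.0, 9.4]
wrist_force: [-0.6, -0.1, -2.9]
width: 0.0138
grasp_force: 58.5
```

```bash
python3 fin.py; python3 -c "
from h import *
p=optics.snapshot('scene'); cv2.imwrite('pics/s9.png',cv2.resize(p['frame'][60:300,180:400],None,fx=2.5,fy=2.5))"
```

```text
29.8 [0.51570292 0.07448823 0.12532382] [ 1.79999440e+02 -4.21395904e-03  9.40395516e+00] [-0.56660715 -0.08895465 -2.90117042] [-39.76761286   0.38853307] 0.013794742180189144 58.53979289531708 0.3822074275867784
ball top [-1.90927319  1.40087385] 0.1350598159899361
floor 11765 [-0.01609324  0.03358599] 0.10369519206186943
```

View pics/s9.png

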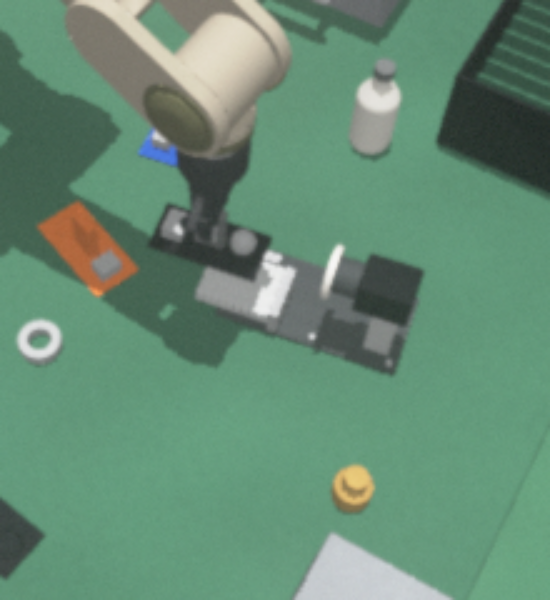

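The picture shows the tray held level above the squared stack, with the ball end (245,240) facing the lens ring (333,275) and nothing touching. Handing in.

```bash
python3 -c "
from workcell import arm
print(arm.sign_off())"
```

```text
the job is handed in; nothing more can be done
None
```

I handed the job in at about 30 s with no verdict returned: the plates measured flush and home against both stops, and the tray is held level and still with the ball about 2 mm from the hold point, facing the lens.

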